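Meter three chestnuts into a tin

TASK

Lift the metal tin out of its wooden rack and set it down upright, letting go, on the open part of the bed in front of the chestnut hopper with its wooden handle pointing out to the front; then slide it in under the hopper until it meets the red back stop. Slide the hopper's gate partly open by its orange grip so that exactly three chestnuts drop into the tin, then shut the gate fully and leave the tin where it is, spilling nothing and leaving the jar, bowl and cup alone.

Things in the scene. Friction and masses are not known exactly. Their poses are not given: they have to be found in the camera images.
- hopper: Fixed chestnut hopper (mm). Origin on the counter (z=0) under the trough's middle; x to its back (front = -x), y along the trough, z up. Trough: open-topped, clear walls, 30 wide inside, y -83 to +82, walls to z=136, lips to z=153 and x=+-30; floor = sliding gate at z about 90. Legs: faces at y=-113 and +48, the tin's bay between them, 68 high. Bed plate 3 thick: x -150 to +55, y -140 to +105.
- bay (a point): Point on the bed inside the bay (hopper x=0, y=-35, z=3 mm), axes as the hopper's. The tin's origin is here when the tin is home: handle out to the front (-x), its back against the red back stop (face at x=+30 mm, 30 mm tall). The open bed in front (x from -150 to -60 mm) is level with it. The outlet end of the trough is above.
- gate (a joint): Gate opening in m: 0 fully shut (end stop), 0.150 wide open. Slides along hopper +y, sinking 8 mm per 100 mm; friction about 1.5 N plus light damping; stays where left. The opening begins at the outlet (-y) end: the gate's edge is at hopper y = opening - 0.091, and a chestnut drops as the edge passes under its centre, nearest first. Below 0.02 none drops.
- gate_grip (a point): Top centre of the gate's orange upright grip, which moves with the gate: 14 mm thick (hopper x), 26 mm wide (hopper y), 42 mm tall above the gate plate. With the gate shut it is at hopper x=0, y=+138, z=121 mm, about 36 mm clear of the trough's end wall.
- tin: Loose open metal tin, 60 (x) x 120 (y) x 50 mm tall, wall 3 mm, about 0.2 kg, origin at the centre of its underside. A wooden paddle handle sticks out of its long side along -x: 26 mm wide, x=-29 to -156 mm, low down, z=10 to 22 mm. At the start it lies in the rack's slot, with no finger room beside it; the tin can be gripped across its 60 mm above z=26 mm.
- tin_handle (a point): On top of the tin's wooden handle, mid width: tin frame x=-110, y=0, z=22 mm. Axes as the tin's.
- rack: Fixed wooden parking rack, 24 mm tall, with a 34 mm wide slot, open on top, for the tin's handle. Same frame as the parked tin (origin under the tin's centre; wood at x=-35 to -179, y=-57 to +57 mm). The tin stands beside it on the bare counter.
- nut0: Chestnut, a brown 26 mm ball of about 14 g, origin at its centre; number 1 in the single file in the trough counted from the outlet end (at the start hopper y about -64 mm, z about 108 mm). The file leans by gravity against the handle end of the trough.
- nut1: Chestnut, a brown 26 mm ball of about 14 g, origin at its centre; number 2 in the single file in the trough counted from the outlet end (at the start hopper y about -37 mm, z about 106 mm). The file leans by gravity against the handle end of the trough.
- nut2: Chestnut, a brown 26 mm ball of about 14 g, origin at its centre; number 3 in the single file in the trough counted from the outlet end (at the start hopper y about -11 mm, z about 104 mm). The file leans by gravity against the handle end of the trough.
- nut3: Chestnut, a brown 26 mm ball of about 14 g, origin at its centre; number 4 in the single file in the trough counted from the outlet end (at the start hopper y about 15 mm, z about 102 mm). The file leans by gravity against the handle end of the trough.
- nut4: Chestnut, a brown 26 mm ball of about 14 g, origin at its centre; number 5 in the single file in the trough counted from the outlet end (at the start hopper y about 42 mm, z about 100 mm). The file leans by gravity against the handle end of the trough.
- nut5: Chestnut, a brown 26 mm ball of about 14 g, origin at its centre; number 6 in the single file in the trough counted from the outlet end (at the start hopper y about 68 mm, z about 98 mm). The file leans by gravity against the handle end of the trough.
- sauce_jar: Bystander: amber jar with a red cap, 60 mm across, 100 mm tall, origin at its underside.
- bowl: Bystander: blue bowl, 100 mm across, 45 mm tall, origin at its underside.
- steel_cup: Bystander: steel cup, 70 mm across, 80 mm tall, origin at its underside.
Things that resemble listed ones, but are neither listed nor needed, are in the scene too. Several things have the shape of the tin; the one meant has the colours described above.

How it is judged:
On the way, in this order (a step that is already met when the one before it is completed fails the run):
1. the tin stands upright and let go on the open bed in front of the hopper, handle to the front, all chestnuts still in the hopper (x of tin in the frame of bay between -0.16 and -0.06 m and y of tin in the frame of bay between -0.06 and 0.06 m and angle between tin's own z axis and vertical below 0.05 rad and height (world z) of tin below 0.008 m and linear speed of tin below 0.03 m/s and angle between the x axis of tin and the x axis of hopper, either way round below 0.5 rad and x of tin_handle in the frame of hopper below -0.13 m and contact force between the fingers and tin below 0.05 N and z of each of nut0, nut1, nut2, nut3, nut4, nut5 in the frame of hopper above 0.09 m), for 0.2 s.
2. the tin is home under the hopper against the back stop, handle to the front, all chestnuts still in the hopper (x of tin in the frame of bay between -0.01 and 0.01 m and y of tin in the frame of bay between -0.016 and 0.016 m and angle between tin's own z axis and vertical below 0.05 rad and height (world z) of tin below 0.008 m and angle between the x axis of tin and the x axis of hopper, either way round below 0.12 rad and x of tin_handle in the frame of hopper below -0.05 m and z of each of nut0, nut1, nut2, nut3, nut4, nut5 in the frame of hopper above 0.09 m), for 0.2 s.
3. with the gate open, the first three chestnuts are in the tin and the other three still in the hopper (x of tin in the frame of bay between -0.01 and 0.01 m and y of tin in the frame of bay between -0.016 and 0.016 m and angle between tin's own z axis and vertical below 0.05 rad and height (world z) of tin below 0.008 m and angle between the x axis of tin and the x axis of hopper, either way round below 0.12 rad and x of tin_handle in the frame of hopper below -0.05 m and x of nut0 in the frame of tin between -0.028 and 0.028 m and y of nut0 in the frame of tin between -0.058 and 0.058 m and z of each of nut0, nut1, nut2 in the frame of tin below 0.045 m and x of nut1 in the frame of tin between -0.028 and 0.028 m and y of nut1 in the frame of tin between -0.058 and 0.058 m and x of nut2 in the frame of tin between -0.028 and 0.028 m and y of nut2 in the frame of tin between -0.058 and 0.058 m and z of each of nut3, nut4, nut5 in the frame of hopper above 0.09 m and value of joint gate above 0.04 m), for 0.1 s.
At the end, for the whole second after the job is handed in: Tin upright, released, home in the bay: within 10 mm of the bay point along hopper x, 16 mm along y, square within 0.12 rad, handle to the front. Exactly the first three chestnuts lie in it, the other three stay in the hopper; gate shut within 6 mm; all at rest (x of tin in the frame of bay between -0.01 and 0.01 m and y of tin in the frame of bay between -0.016 and 0.016 m and angle between tin's own z axis and vertical below 0.05 rad and height (world z) of tin below 0.008 m and angle between the x axis of tin and the x axis of hopper, either way round below 0.12 rad and x of tin_handle in the frame of hopper below -0.05 m and x of nut0 in the frame of tin between -0.028 and 0.028 m and y of nut0 in the frame of tin between -0.058 and 0.058 m and z of each of nut0, nut1, nut2 in the frame of tin below 0.045 m and x of nut1 in the frame of tin between -0.028 and 0.028 m and y of nut1 in the frame of tin between -0.058 and 0.058 m and x of nut2 in the frame of tin between -0.028 and 0.028 m and y of nut2 in the frame of tin between -0.058 and 0.058 m and z of each of nut3, nut4, nut5 in the frame of hopper above 0.09 m and contact force between the fingers and tin below 0.05 N and linear speed of each of tin, nut0, nut1, nut2, nut3, nut4, nut5 below 0.03 m/s and value of joint gate below 0.006 m); the robot touches nothing.
It fails at once if a bystander (jar, bowl or cup) is moved more than 30 mm (distance of any of sauce_jar, bowl, steel_cup from where it was at the start of the episode above 0.03 m).
It fails at once if a chestnut falls anywhere but into the tin ((z of nut0 in the frame of hopper below 0.05 m and not (x of nut0 in the frame of tin between -0.031 and 0.031 m and y of nut0 in the frame of tin between -0.061 and 0.061 m)) or (z of nut1 in the frame of hopper below 0.05 m and not (x of nut1 in the frame of tin between -0.031 and 0.031 m and y of nut1 in the frame of tin between -0.061 and 0.061 m)) or (z of nut2 in the frame of hopper below 0.05 m and not (x of nut2 in the frame of tin between -0.031 and 0.031 m and y of nut2 in the frame of tin between -0.061 and 0.061 m)) or (z of nut3 in the frame of hopper below 0.05 m and not (x of nut3 in the frame of tin between -0.031 and 0.031 m and y of nut3 in the frame of tin between -0.061 and 0.061 m)) or (z of nut4 in the frame of hopper below 0.05 m and not (x of nut4 in the frame of tin between -0.031 and 0.031 m and y of nut4 in the frame of tin between -0.061 and 0.061 m)) or (z of nut5 in the frame of hopper below 0.05 m and not (x of nut5 in the frame of tin between -0.031 and 0.031 m and y of nut5 in the frame of tin between -0.061 and 0.061 m))).
It also fails if it takes over 61 s, if anything falls off the work surface, if the arm or the gripper's body presses on something with over 40 N, if the wrist force passes 120 N, or if a joint passes its speed limit or range.

ROBOT

A 6-joint arm with a two-finger parallel gripper is mounted at the origin on the work surface. World frame = base frame: x ahead of the robot, y to its left, z up, the work surface at z = 0. Lengths are in m, angles in rad, forces in N, time in s.
With the tool pointing down it reaches from about 0.25 to 0.725 m from the base axis. Payload 9.7 kg.
Tool frame: the origin (TCP) lies midway between the tips of the shut fingers; the grasp point (between the pads) lies 19 mm behind it (pinch_z is the z of the grasp point in the tool frame, in m); z points along the fingers, y is the line along which they close (so a half turn about z gives the same grasp; the last joint's range is limited). The gripper opens to 85 mm and grips with 20 to 120 N. Pads are 22 mm wide; open, the fingers measure 114 mm over their backs; the gripper's body (76 mm by 85 mm) begins 54 mm behind the grasp point. The pads swing forward as they close: fully open they stand 13 mm farther back than shut.
Start: joints at [-1.262, 0.087, 0.176, 1.66, 0, 1.571], TCP at [0.167, -0.524, 0.231] pointing down, gripper open.
Joint ranges: [-3.13, 3.13], [-0.85, 1.81], [-1.15, 1.24], [-2.2, 2.28], [-1.44, 1.52], [-3.14, 3.14]. Speed limits (rad/s): [2.22, 2.22, 2.57, 3.14, 3.14, 3.14].

INTERFACE

Orientations are given as a unit quaternion [x, y, z, w].
In Python, from cell import * gives the robot as it stands. The module is installed in compiled form; this text tells all that it offers.
- The arm moves only by the tool drive_tool, never from a script. Its argument "steps" is a list of rows, each an object with "translation": the shift along the tool's x, y, z in mm, a list of three; "angular": the turn, a rotation vector about the tool's x, y, z in rad, a list of three; "gripper": the closure in counts, from 0 (fully open) to 255 (shut). In form: [{"translation": [tx, ty, tz], "angular": [rx, ry, rz], "gripper": gripper}, ...]. A call has 1 to 10 rows; each row is the pose to reach, as a shift and turn from the pose commanded when the call began, along the tool's axes at that moment; what a row does not reach only later rows make up. A row lasts 1/10 s, in which the tool goes at most 50 mm and 8.59 degrees, less where a joint would pass 70% of its speed; a pose out of reach is approached as far as the arm can. A call with a gripper value outside its range is refused whole. The fingers move at their own pace and stop on an object; "force" is the grip in N (left out, the last holds). Time passes only in rows, so rows that repeat a pose let the fingers close. It gives the time, the measured TCP pose, the force, the opening and the grip force at its end, in the units of the state.
- observe(): the state, without advancing time (a new reading comes with each control period).
- camera(name): name is "scene" or "top" or "wrist"; returns a dict with "img" (384x512x3 uint8, red, green, blue), "mtx" (3x3 intrinsics, pixels), "world_to_cam" (4x4, takes a point from world to camera coordinates); the wrist camera has in their place "mount" (4x4, takes a point from camera to tool coordinates, whose origin is the TCP and whose axes are the flange's). Camera axes: x right, y down, z forward; pixel columns grow to the right and rows downward; lengths in m; the calibration is good to about 2 mm. A picture is of the moment at which its call begins: read the wrist's pose just before it. There is no depth.
- job_done(): hands the job in; it is judged then, once.
The state is a dict: "clock": time; "joint_positions": joint angles; "qvel": joint speeds; "joint_torque": joint torques, N m; "tcp_pos": TCP position; "eef_rot": TCP orientation; "contact_force": force on the tool from outside, world axes, zero at the start; "moment": the same for the moment, N m; "finger_gap": finger opening in m; "gripper_force": force on a finger pad.
Only numpy, scipy, OpenCV 4.12 (cv2) and the standard library are available. Lean on these libraries where they do the work, as an engineer would, in place of code of your own. Each camera call takes 0.05 s, during which the arm holds its last target. There are 200 camera calls.

## Working session

There is one attempt and no reset: what is moved stays moved. The work goes in short steps, Python scripts to look and compute and a tool call to move; the robot and the scene stay as the last step left them, time stands still between calls to the robot, and variables do not carry over. Pictures are saved under pics/ and viewed, at most 10 in all, crops included, and the job is handed in when it is done.

Besides the shell and the picture viewer there is one more tool, called as a command line: name --argument value ..., lists and objects as JSON in quotes. drive_tool: Moves the arm, as the interface text tells. Its arguments: {"type":"object","properties":{"steps":{"type":"array"},"force":{"type":"number"}},"required":["steps"]}

```bash
mkdir -p pics; cat > h.py <<'E'
from cell import *
import numpy as np, cv2
from scipy.spatial.transform import Rotation as R
def snap(name,fn):
    o=observe(); c=camera(name); cv2.imwrite('pics/'+fn,c['img'][:,:,::-1])
    if 'mount' in c:
        T=np.eye(4);T[:3,:3]=R.from_quat(o['eef_rot']).as_matrix();T[:3,3]=o['tcp_pos']
        c['world_to_cam']=np.linalg.inv(T@c['mount'])
    np.savez('pics/'+fn+'.npz',**{k:c[k] for k in ('mtx','world_to_cam','img')})
    return c
def load(fn): return np.load('pics/'+fn+'.npz')
def at_z(c,px,z):
    W=np.linalg.inv(c['world_to_cam']);o=W[:3,3]
    d=W[:3,:3]@np.linalg.solve(c['mtx'],[px[0],px[1],1]);return o+d*(z-o[2])/d[2]
def proj(c,P):
    P=np.atleast_2d(P);q=(c['world_to_cam']@np.c_[P,np.ones(len(P))].T)[:3];q=c['mtx']@q;return (q[:2]/q[2]).T
E
python3 - <<'E'
from h import *
o=observe();print(o['tcp_pos'],o['eef_rot'],o['clock'],o['finger_gap'])
print(R.from_quat(o['eef_rot']).as_matrix().round(3))
a=snap('top','t0.png');b=snap('scene','s0.png')
cv2.imwrite('pics/both0.png',cv2.resize(np.vstack([a['img'],b['img']])[:,:,::-1],None,fx=.78,fy=.78))
E
```

```text
[ 0.16707846 -0.52376557  0.23057637] [ 9.88101127e-01  1.53804169e-01 -1.03124622e-04 -6.56069896e-04] 0.0 0.08531773470710693
[[ 0.953  0.304 -0.   ]
 [ 0.304 -0.953  0.001]
 [-0.    -0.001 -1.   ]]
```

View pics/t0.png

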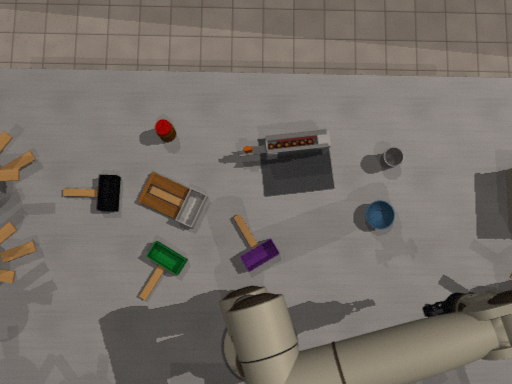

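View pics/s0.png

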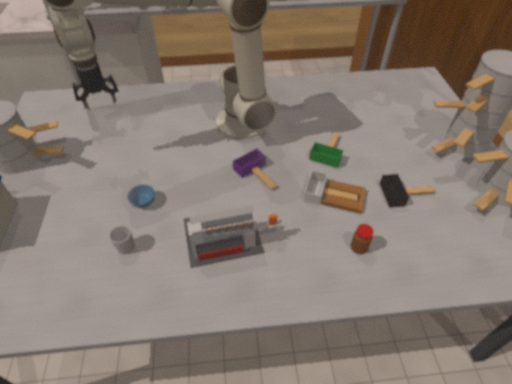

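Top view: the metal tin is at (190,207), with its handle in the wooden rack (165,195). Look-alikes are black (109,193), green (167,258) and purple (260,255). I choose the grey one in the rack. The hopper is at (297,143) with its orange grip at (248,150), and the bed runs below it to about row 193, so the front faces the robot. I'll check this in a close crop.

```bash
python3 - <<'E'
from h import *
c=load('t0.png');im=c['img'][:,:,::-1]
a=im[165:235,130:215];b=im[125:200,215:340]
A=cv2.resize(a,None,fx=6,fy=6,interpolation=cv2.INTER_CUBIC)[:, :];B=cv2.resize(b,None,fx=6,fy=6,interpolation=cv2.INTER_CUBIC)
A=cv2.resize(a,(510,420)) ; 
out=np.zeros((600,800,3),np.uint8);
b2=cv2.resize(b,(450,270),interpolation=cv2.INTER_CUBIC);a2=cv2.resize(a,(400,329),interpolation=cv2.INTER_CUBIC)
out[:270,:450]=b2; out[270:599,:400]=a2
s=load('s0.png')['img'][:,:,::-1]
out[270:600,400:800]=cv2.resize(s[165:264,270:390],(400,330),interpolation=cv2.INTER_CUBIC)
out[:270,450:800]=cv2.resize(s[195:272,180:280],(350,270),interpolation=cv2.INTER_CUBIC)
cv2.imwrite('pics/c0.png',out)
W=np.linalg.inv(c['world_to_cam']);print(W.round(3))
for p in [(190,207),(165,195),(248,150),(297,143)]: print(at_z(c,p,0).round(3))
E
```

```text
[[ 0.011 -0.992  0.129  0.295]
 [-1.    -0.014 -0.021  0.027]
 [ 0.023 -0.128 -0.991  1.691]
 [ 0.     0.     0.     1.   ]]
[0.457 0.245 0.   ]
[0.497 0.333 0.   ]
[0.66  0.048 0.   ]
[ 0.688 -0.124  0.   ]
```

View pics/c0.png

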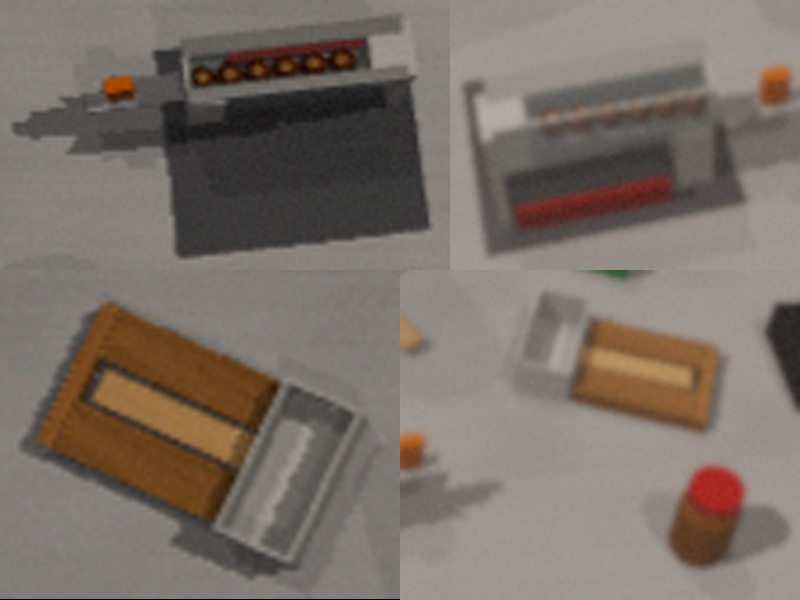

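The crop confirms the choice: a grey metal tin whose tan handle lies in the brown rack. The tin rim corners, the rack corners and the hopper bed corners are clear, so I'll fit the poses.

```bash
cat > fit.py <<'E'
from h import *
from scipy.optimize import least_squares
def fit(c,P,px,x0,dz=0):
    P=np.array(P)/1000;px=np.array(px,float)
    def w(v): return np.c_[R.from_euler('z',v[2]).apply(P)[:,:2]+v[:2],P[:,2]]
    r=least_squares(lambda v:(proj(c,w(v))-px).ravel(),x0)
    return r.x,(proj(c,w(r.x))-px).round(1)
E
python3 - <<'E'
from fit import *
c=load('t0.png')
b=lambda p:(215+p[0]/3.6-.4,125+p[1]/3.6-.4); a=lambda p:(130+p[0]/4.706-.4,165+(p[1]-270)/4.706-.4)
h,e=fit(c,[(-150,105,3),(-150,-140,3),(0,138,121),(30,-83,153),(-30,-83,153),(0,-64,108),(0,68,98)],
 [b(p) for p in [(180,256),(428,228),(119,84),(402,14),(412,76),(343,60),(202,77)]],[.66,-.1,0]);print(h,e)
t,e=fit(c,[(-30,60,50),(-30,-60,50),(30,-60,50),(30,60,50),(-179,-57,24),(-179,57,24)],
 [a(p) for p in [(216,525),(288,378),(366,412),(290,562),(108,304),(40,447)]],[.46,.24,-2]);print(t,e)
np.savez('pose.npz',h=h,t=t)
E
```

```text
[ 0.66201863 -0.10490609  0.10438466] [[ 1.2 -0.8]
 [ 2.2  0.7]
 [ 4.7 -1.8]
 [-6.5  0.4]
 [-7.2  1.4]
 [ 3.3  0.4]
 [ 2.7 -0.2]]
[ 0.45569405  0.23211221 -1.92248931] [[ 14.9 -32.6]
 [-13.9  31.9]
 [-13.7  31. ]
 [ 15.7 -34.2]
 [-14.9  31.7]
 [ 12.4 -29.6]]
```

```bash
python3 - <<'E'
from fit import *
c=load('t0.png')
b=lambda p:(215+p[0]/3.6-.4,125+p[1]/3.6-.4); a=lambda p:(130+p[0]/4.706-.4,165+(p[1]-270)/4.706-.4)
h,e=fit(c,[(-150,105,3),(-150,-140,3),(0,138,121),(0,-64,108),(0,68,98)],
 [b(p) for p in [(180,256),(428,228),(119,84),(343,60),(202,77)]],[.66,-.1,0]);print(h,e)
t,e=fit(c,[(-30,-60,50),(-30,60,50),(30,60,50),(30,-60,50),(-179,57,24),(-179,-57,24)],
 [a(p) for p in [(216,525),(288,378),(366,412),(290,562),(108,304),(40,447)]],[.46,.24,-2]);print(t,e)
np.savez('pose.npz',h=h,t=t)
E
```

```text
[ 0.66117815 -0.09346645  0.13543473] [[-0.7  0.2]
 [ 0.1 -0.5]
 [ 1.4 -0.4]
 [-0.2  0. ]
 [-0.7  0.6]]
[ 0.45152619  0.23366674 -1.98050063] [[ 0.2  1. ]
 [ 0.2 -0.2]
 [-0.2 -0.2]
 [ 0.8  0.5]
 [-0.4 -0.4]
 [-0.6 -0.7]]
```

Both fits agree within about 1 px. First I'll move above the tin.

```bash
cat >> h.py <<'E'
def delta(pos,yaw):
    """tool-frame shift (mm) and turn to reach pos with tool down, tool y at world angle yaw"""
    o=observe();r=R.from_quat(o['eef_rot']);y=np.array([np.cos(yaw),np.sin(yaw),0]);z=np.array([0,0,-1.])
    g=R.from_matrix(np.c_[np.cross(y,z),y,z])
    print('shift',(r.inv().apply(np.array(pos)-o['tcp_pos'])*1000).round(1),'turn',(r.inv()*g).as_rotvec().round(3),'t',o['clock'].round(2),'q',np.round(o['joint_positions'],2))
P=np.load('pose.npz')
def hop(x,y,z,h=None):
    h=P['h'] if h is None else h
    c,s=np.cos(h[2]),np.sin(h[2]);return np.array([h[0]+(c*x-s*y)/1000,h[1]+(s*x+c*y)/1000,z/1000])
E
python3 -c "
from h import *
t=P['t'];delta([t[0],t[1],.2],t[2]+np.pi)"
```

```text
Traceback (most recent call last):
  File "h.py", line 21, in delta
    print('shift',(r.inv().apply(np.array(pos)-o['tcp_pos'])*1000).round(1),'turn',(r.inv()*g).as_rotvec().round(3),'t',o['clock'].round(2),'q',np.round(o['joint_positions'],2))
                                                                                                                        ^^^^^^^^^^^^^^^^
AttributeError: 'float' object has no attribute 'round'
```

```bash
sed -i "s/o\['clock'\].round(2)/round(o['clock'],2)/" h.py
python3 -c "
from h import *
t=P['t'];delta([t[0],t[1],.2],t[2]+np.pi)"
```

```text
shift [ 501.2 -635.1   31.4] turn [-1.000e-03 -1.000e-03 -2.423e+00] t 0.1 q [-1.26  0.09  0.18  1.66 -0.    1.57]
```

drive_tool --steps '[{"translation": [501,-635,31],"angular": [0,0,-2.423],"gripper": 0},{"translation": [501,-635,31],"angular": [0,0,-2.423],"gripper": 0},{"translation": [501,-635,31],"angular": [0,0,-2.423],"gripper": 0},{"translation": [501,-635,31],"angular": [0,0,-2.423],"gripper": 0},{"translation": [501,-635,31],"angular": [0,0,-2.423],"gripper": 0},{"translation": [501,-635,31],"angular": [0,0,-2.423],"gripper": 0},{"translation": [501,-635,31],"angular": [0,0,-2.423],"gripper": 0},{"translation": [501,-635,31],"angular": [0,0,-2.423],"gripper": 0},{"translation": [501,-635,31],"angular": [0,0,-2.423],"gripper": 0},{"translation": [501,-635,31],"angular": [0,0,-2.423],"gripper": 0}]' --force 30

```text
clock: 1.1
tcp_pos: [0.3428, -0.0542, 0.2121]
eef_rot: [0.616, 0.788, 0.0, 0.0]
contact_force: [1.8, -0.4, 0.4]
finger_gap: 0.0854
gripper_force: 0.0
```

```bash
python3 -c "
from h import *
t=P['t'];delta([t[0],t[1],.2],t[2]+np.pi);print(observe()['tcp_pos'])"
```

```text
shift [253.1 175.   12.1] turn [ 0.     0.001 -0.917] t 1.1 q [-0.16 -0.4  -0.29  1.68 -0.    1.17]
[ 0.34281964 -0.05423792  0.21208895]
```

drive_tool --steps '[{"translation": [253,175,12],"angular": [0,0,-0.917],"gripper": 0},{"translation": [253,175,12],"angular": [0,0,-0.917],"gripper": 0},{"translation": [253,175,12],"angular": [0,0,-0.917],"gripper": 0},{"translation": [253,175,12],"angular": [0,0,-0.917],"gripper": 0},{"translation": [253,175,12],"angular": [0,0,-0.917],"gripper": 0},{"translation": [253,175,12],"angular": [0,0,-0.917],"gripper": 0},{"translation": [253,175,12],"angular": [0,0,-0.917],"gripper": 0},{"translation": [253,175,12],"angular": [0,0,-0.917],"gripper": 0},{"translation": [253,175,12],"angular": [0,0,-0.917],"gripper": 0}]'

```text
clock: 2.0
tcp_pos: [0.4528, 0.2301, 0.2]
eef_rot: [0.207, 0.978, -0.0, -0.0]
contact_force: [-0.6, 0.2, 0.7]
finger_gap: 0.0853
gripper_force: 0.0
```

```bash
python3 - <<'E'
from h import *
c=snap('wrist','w1.png');o=observe();print(o['tcp_pos'],o['contact_force'])
t=P['t']
def tw(x,y,z):
    cc,s=np.cos(t[2]),np.sin(t[2]);return [t[0]+(cc*x-s*y)/1e3,t[1]+(s*x+cc*y)/1e3,z/1e3]
im=c['img'][:,:,::-1].copy()
for p in [(-30,-60,50),(-30,60,50),(30,60,50),(30,-60,50),(-179,57,24),(-179,-57,24)]:
    u=proj(c,tw(*p))[0];print(p,u.round(1));cv2.circle(im,tuple(int(v) for v in u),3,(0,0,255),1)
cv2.imwrite('pics/w1m.png',im)
E
```

```text
[0.45289612 0.2298049  0.20035819] [ 0.64200273 -0.54903423 -0.00142384]
(-30, -60, 50) [288.6 115.1]
(-30, 60, 50) [286.1 222. ]
(30, 60, 50) [234.4 222.4]
(30, -60, 50) [230.7 115.6]
(-179, 57, 24) [403.6 210.4]
(-179, -57, 24) [418.1 116. ]
```

View pics/w1m.png

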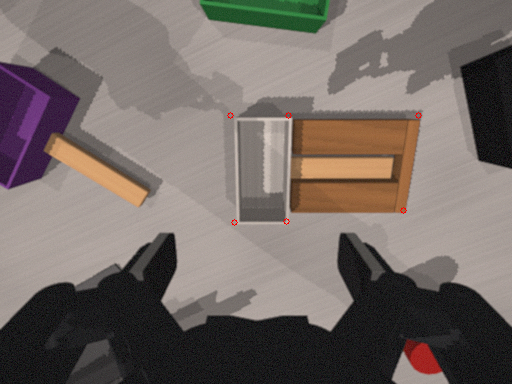

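The wrist view shows the tin's rim at about (236,119), (290,119), (288,222) and (239,222), a few px from the prediction. I'll refit on this view.

```bash
python3 - <<'E'
from fit import *
c=load('w1.png')
t,e=fit(c,[(-30,-60,50),(-30,60,50),(30,60,50),(30,-60,50),(-179,57,24),(-179,-57,24)],[(290,118.5),(288.5,222.5),(238.5,222.5),(236,118.5),(404,212),(418.5,119.5)],P['t']);print(t,e)
np.savez('pose.npz',h=P['h'],t=t)
delta([t[0],t[1],.07],t[2]+np.pi);print(observe()['tcp_pos'])
E
```

```text
[ 0.45475275  0.23530135 -1.98515466] [[ 1.5 -1. ]
 [-0.3  1.4]
 [-1.9  1.6]
 [-2.3 -0.7]
 [ 1.3  0.7]
 [ 1.8 -0.7]]
shift [  0.5   5.8 130.4] turn [-0.     0.    -0.004] t 2.05 q [ 0.47 -0.02  0.    1.6  -0.    0.89]
[0.45289612 0.2298049  0.20035819]
```

drive_tool --steps '[{"translation": [0.5,6,45],"angular": [0,0,0],"gripper": 0},{"translation": [0.5,6,90],"angular": [0,0,0],"gripper": 0},{"translation": [0.5,6,130],"angular": [0,0,0],"gripper": 0},{"translation": [0.5,6,155],"angular": [0,0,0],"gripper": 0},{"translation": [0.5,6,170],"angular": [0,0,0],"gripper": 0},{"translation": [0.5,6,175],"angular": [0,0,0],"gripper": 0},{"translation": [0.5,6,175],"angular": [0,0,0],"gripper": 0}]'

```text
clock: 2.75
tcp_pos: [0.4554, 0.2362, 0.0258]
eef_rot: [0.207, 0.978, 0.0, 0.0]
contact_force: [-0.1, 0.0, -0.3]
finger_gap: 0.0856
gripper_force: 0.0
```

drive_tool --steps '[{"translation": [0,0,0],"angular": [0,0,0],"gripper": 150},{"translation": [0,0,0],"angular": [0,0,0],"gripper": 150},{"translation": [0,0,0],"angular": [0,0,0],"gripper": 150},{"translation": [0,0,0],"angular": [0,0,0],"gripper": 150},{"translation": [0,0,0],"angular": [0,0,0],"gripper": 150},{"translation": [0,0,0],"angular": [0,0,0],"gripper": 150}]'

```text
clock: 3.35
tcp_pos: [0.456, 0.2369, 0.0268]
eef_rot: [0.206, 0.978, 0.001, 0.001]
contact_force: [-0.8, -1.3, 6.6]
finger_gap: 0.0594
gripper_force: 33.0
```

drive_tool --steps '[{"translation": [0,0,-15],"angular": [0,0,0],"gripper": 150},{"translation": [0,0,-40],"angular": [0,0,0],"gripper": 150},{"translation": [0,0,-75],"angular": [0,0,0],"gripper": 150},{"translation": [0,0,-100],"angular": [0,0,0],"gripper": 150},{"translation": [0,0,-100],"angular": [0,0,0],"gripper": 150}]'

```text
clock: 3.85
tcp_pos: [0.4568, 0.2375, 0.1301]
eef_rot: [0.206, 0.978, 0.002, 0.003]
contact_force: [0.4, 0.6, -1.7]
finger_gap: 0.0594
gripper_force: 33.8
```

```bash
python3 - <<'E'
from h import *
snap('wrist','w2.png');o=observe();print(o['tcp_pos'],o['contact_force'],o['finger_gap'])
h=P['h'];delta([*hop(-108,-35,0)[:2],o['tcp_pos'][2]],h[2]+np.pi);print(hop(-108,-35,0))
E
```

```text
[0.45610916 0.23716423 0.1277146 ] [ 0.20502451 -0.14365033 -3.06873478] 0.05910250494162593
shift [-247.4 -306.    -0.4] turn [-1.000e-03  5.000e-03 -2.122e+00] t 3.9 q [ 0.48 -0.02 -0.13  1.45  0.    0.9 ]
[ 0.55889287 -0.14272823  0.        ]
```

View pics/w2.png

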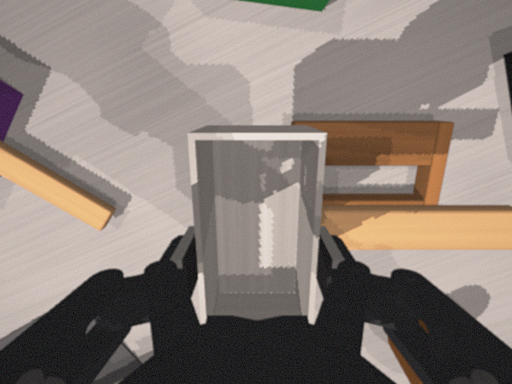

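The tin is lifted level, the empty rack is behind it, and the handle points right (tool +y). I'll carry it while turning.

drive_tool --steps '[{"translation": [-20,-25,0],"angular": [0,0,-0.14],"gripper": 150},{"translation": [-40,-50,0],"angular": [0,0,-0.28],"gripper": 150},{"translation": [-60,-75,0],"angular": [0,0,-0.42],"gripper": 150},{"translation": [-80,-100,0],"angular": [0,0,-0.56],"gripper": 150},{"translation": [-100,-125,0],"angular": [0,0,-0.7],"gripper": 150},{"translation": [-120,-150,0],"angular": [0,0,-0.84],"gripper": 150},{"translation": [-140,-175,0],"angular": [0,0,-0.98],"gripper": 150},{"translation": [-160,-200,0],"angular": [0,0,-1.12],"gripper": 150},{"translation": [-180,-225,0],"angular": [0,0,-1.26],"gripper": 150},{"translation": [-200,-250,0],"angular": [0,0,-1.4],"gripper": 150}]'

```text
clock: 4.9
tcp_pos: [0.5367, -0.0741, 0.124]
eef_rot: [-0.475, 0.88, 0.001, -0.001]
contact_force: [0.4, -0.1, -2.1]
finger_gap: 0.0595
gripper_force: 33.8
```

```bash
python3 - <<'E'
from h import *
c=load('w2.png')
W=np.linalg.inv(c['world_to_cam'])
zb=.1277-.0268
p=[at_z(c,(420,r),zb+.022) for r in (206,249)];m=(p[0]+p[1])/2
o=np.array([.4561,.2372]);y=np.array([np.cos(P['t'][2]+np.pi),np.sin(P['t'][2]+np.pi)]);x=np.array([-y[1]*-1,-y[0]])
print('width',np.linalg.norm(p[0]-p[1]),'handle along tooly',(m[:2]-o)@y,'off toolx',(m[:2]-o)@np.array([y[1],-y[0]])*-1, x)
h=P['h'];delta([*hop(-108,-35,0)[:2],.128],h[2]+np.pi);print(observe()['tcp_pos'])
E
```

```text
width 0.028659662316271758 handle along tooly 0.09804915107102365 off toolx 0.0009012271897083695 [ 0.91537485 -0.40260264]
shift [ 45.2 -56.2  -4. ] turn [ 0.002 -0.    -0.716] t 4.9 q [-0.14  0.06 -0.06  1.45  0.   -1.13]
[ 0.53672374 -0.07412447  0.12403986]
```

drive_tool --steps '[{"translation": [10,-12,-4],"angular": [0,0,-0.14],"gripper": 150},{"translation": [20,-24,-4],"angular": [0,0,-0.28],"gripper": 150},{"translation": [30,-36,-4],"angular": [0,0,-0.42],"gripper": 150},{"translation": [40,-48,-4],"angular": [0,0,-0.56],"gripper": 150},{"translation": [45,-56,-4],"angular": [0,0,-0.7],"gripper": 150},{"translation": [45,-56,-4],"angular": [0,0,-0.716],"gripper": 150},{"translation": [45,-56,-4],"angular": [0,0,-0.716],"gripper": 150}]'

```text
clock: 5.6
tcp_pos: [0.5584, -0.1411, 0.1283]
eef_rot: [0.75, -0.661, -0.001, 0.0]
contact_force: [0.2, 0.6, -1.9]
finger_gap: 0.0596
gripper_force: 33.8
```

```bash
python3 - <<'E'
from h import *
c=snap('wrist','w3.png');o=observe();print(o['tcp_pos'],o['finger_gap'])
h=P['h'];im=c['img'][:,:,::-1].copy()
for p in [(-30,-113,3),(-30,48,3),(-150,105,3),(-150,-140,3),(55,-140,3),(30,-113,33),(30,48,33),(0,138,121),(-30,-83,153)]:
    u=proj(c,hop(*p))[0];print(p,u.round());cv2.circle(im,tuple(int(v) for v in np.clip(u,-999,999)),3,(0,0,255),1)
cv2.imwrite('pics/w3m.png',im)
delta([*hop(-108,-35,0)[:2],.032],h[2]+np.pi)
E
```

```text
[ 0.55840734 -0.14088298  0.12848396] 0.05911448914060971
(-30, -113, 3) [172.  99.]
(-30, 48, 3) [186. 253.]
(-150, 105, 3) [294. 295.]
(-150, -140, 3) [301.  66.]
(55, -140, 3) [75. 69.]
(30, -113, 33) [88. 99.]
(30, 48, 33) [118. 269.]
(0, 138, 121) [120. 434.]
(-30, -83, 153) [ 76. 162.]
shift [ 2.  -0.4 96.5] turn [ 0.001  0.001 -0.009] t 5.65 q [-0.25  0.14  0.03  1.47  0.   -1.94]
```

View pics/w3m.png

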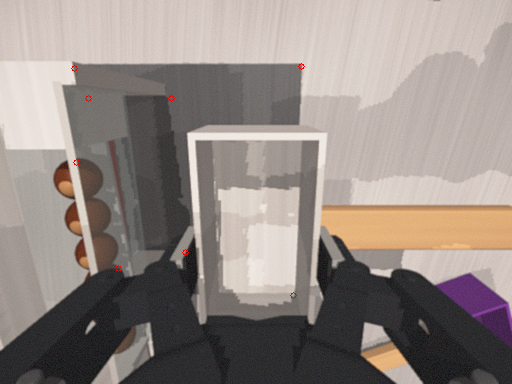

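The bed corners (301,66) and (75,69) match the prediction, so the hopper pose is good. I'll lower the tin.

drive_tool --steps '[{"translation": [2,0,35],"angular": [0,0,-0.009],"gripper": 150},{"translation": [2,0,65],"angular": [0,0,-0.009],"gripper": 150},{"translation": [2,0,85],"angular": [0,0,-0.009],"gripper": 150},{"translation": [2,0,93],"angular": [0,0,-0.009],"gripper": 150},{"translation": [2,0,96],"angular": [0,0,-0.009],"gripper": 150},{"translation": [2,0,97],"angular": [0,0,-0.009],"gripper": 150},{"translation": [2,0,98],"angular": [0,0,-0.009],"gripper": 150}]'

```text
clock: 6.35
tcp_pos: [0.5598, -0.1434, 0.0324]
eef_rot: [0.754, -0.657, 0.001, -0.0]
contact_force: [0.3, -0.4, -2.2]
finger_gap: 0.0593
gripper_force: 33.7
```

drive_tool --steps '[{"translation": [0,0,1],"angular": [0,0,0],"gripper": 150},{"translation": [0,0,2],"angular": [0,0,0],"gripper": 150},{"translation": [0,0,2],"angular": [0,0,0],"gripper": 150}]'

```text
clock: 6.65
tcp_pos: [0.5596, -0.1435, 0.0299]
eef_rot: [0.754, -0.657, 0.001, -0.0]
contact_force: [-0.3, -0.4, 1.8]
finger_gap: 0.0589
gripper_force: 34.4
```

drive_tool --steps '[{"translation": [0,0,0],"angular": [0,0,0],"gripper": 0},{"translation": [0,0,0],"angular": [0,0,0],"gripper": 0},{"translation": [0,0,0],"angular": [0,0,0],"gripper": 0},{"translation": [0,0,0],"angular": [0,0,0],"gripper": 0},{"translation": [0,0,-30],"angular": [0,0,0],"gripper": 0},{"translation": [0,0,-65],"angular": [0,0,0],"gripper": 0},{"translation": [0,0,-100],"angular": [0,0,0],"gripper": 0},{"translation": [0,0,-100],"angular": [0,0,0],"gripper": 0},{"translation": [0,0,-100],"angular": [0,0,0],"gripper": 0}]'

```text
clock: 7.55
tcp_pos: [0.5596, -0.1435, 0.1298]
eef_rot: [0.754, -0.657, 0.001, -0.0]
contact_force: [-0.6, 0.0, -1.2]
finger_gap: 0.0852
gripper_force: 0.0
```

```bash
python3 - <<'E'
from h import *
h=P['h']
# regrasp: handle at tin x -115, tin at hopper(-108,-35); fingers close along hopper y
for yw in (np.pi/2,3*np.pi/2): delta([*hop(-108-115,-35,0)[:2],.13],h[2]+yw)
E
```

```text
shift [ -1.2 115.6  -0.3] turn [-2.000e-03  1.000e-03  1.574e+00] t 7.55 q [-0.25  0.14  0.03  1.47 -0.   -1.96]
shift [ -1.2 115.6  -0.3] turn [-1.000e-03 -2.000e-03 -1.568e+00] t 7.55 q [-0.25  0.14  0.03  1.47 -0.   -1.96]
```

drive_tool --steps '[{"translation": [-1,30,0],"angular": [0,0,0.14],"gripper": 0},{"translation": [-1,60,0],"angular": [0,0,0.28],"gripper": 0},{"translation": [-1,90,0],"angular": [0,0,0.42],"gripper": 0},{"translation": [-1,116,0],"angular": [0,0,0.56],"gripper": 0},{"translation": [-1,116,0],"angular": [0,0,0.7],"gripper": 0},{"translation": [-1,116,0],"angular": [0,0,0.85],"gripper": 0},{"translation": [-1,116,0],"angular": [0,0,1.0],"gripper": 0},{"translation": [-1,116,0],"angular": [0,0,1.15],"gripper": 0},{"translation": [-1,116,0],"angular": [0,0,1.3],"gripper": 0},{"translation": [-1,116,0],"angular": [0,0,1.45],"gripper": 0}]'

```text
clock: 8.55
tcp_pos: [0.4434, -0.1581, 0.1275]
eef_rot: [-0.126, 0.992, 0.001, -0.001]
contact_force: [-0.2, -0.6, -0.4]
finger_gap: 0.0852
gripper_force: 0.0
```

drive_tool --steps '[{"translation": [0,0,0],"angular": [0,0,0.124],"gripper": 0},{"translation": [0,0,0],"angular": [0,0,0.124],"gripper": 0}]'

```text
clock: 8.75
tcp_pos: [0.4435, -0.1582, 0.1277]
eef_rot: [-0.067, 0.998, 0.0, -0.001]
contact_force: [-0.8, -0.2, -0.2]
finger_gap: 0.0855
gripper_force: 0.0
```

```bash
python3 - <<'E'
from h import *
h=P['h']
snap('wrist','w4.png')
delta([*hop(-108-115,-35,0)[:2],.012],h[2]+np.pi/2);print(observe()['tcp_pos'])
E
```

```text
shift [ -1.5  -0.4 115.9] turn [ 0.001 -0.002  0.002] t 8.8 q [-0.34 -0.11 -0.22  1.46 -0.   -0.48]
[ 0.44357076 -0.15819315  0.12791724]
```

View pics/w4.png

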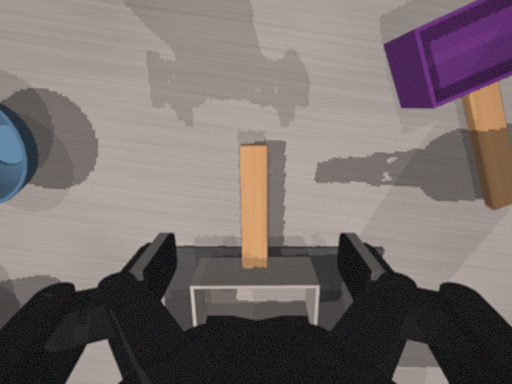

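The handle is centred between the fingers and straight: tip at (254,144), root at (255,267). The bowl and the purple tin are clear. Next: descend, close on the handle, and push.

drive_tool --steps '[{"translation": [-1,0,40],"angular": [0,0,0],"gripper": 0},{"translation": [-1,0,75],"angular": [0,0,0],"gripper": 0},{"translation": [-1,0,100],"angular": [0,0,0],"gripper": 0},{"translation": [-1,0,112],"angular": [0,0,0],"gripper": 0},{"translation": [-1,0,115],"angular": [0,0,0],"gripper": 0},{"translation": [-1,0,115],"angular": [0,0,0],"gripper": 200},{"translation": [-1,0,115],"angular": [0,0,0],"gripper": 220},{"translation": [-1,0,115],"angular": [0,0,0],"gripper": 220},{"translation": [-1,0,115],"angular": [0,0,0],"gripper": 220},{"translation": [-1,0,115],"angular": [0,0,0],"gripper": 220}]' --force 25

```text
clock: 9.8
tcp_pos: [0.4455, -0.1585, 0.0148]
eef_rot: [-0.068, 0.998, -0.0, 0.001]
contact_force: [0.1, 0.2, 1.0]
finger_gap: 0.0253
gripper_force: 30.2
```

drive_tool --steps '[{"translation": [0,0,0],"angular": [0,0,0],"gripper": 220},{"translation": [0,0,0],"angular": [0,0,0],"gripper": 220}]'

```text
clock: 10.0
tcp_pos: [0.4455, -0.1584, 0.0145]
eef_rot: [-0.068, 0.998, -0.0, 0.0]
contact_force: [1.3, -1.5, 1.2]
finger_gap: 0.0251
gripper_force: 30.2
```

```bash
python3 - <<'E'
from h import *
h=P['h'];o=observe();print(o['tcp_pos'])
delta([*hop(-115,-35,0)[:2],o['tcp_pos'][2]],h[2]+np.pi/2)
E
```

```text
[ 0.4454628  -0.15844613  0.01450834]
shift [-1.075e+02  3.000e-01  1.000e-01] turn [-0.001  0.001 -0.   ] t 10.0 q [-0.34 -0.07 -0.4   1.24 -0.   -0.48]
```

drive_tool --steps '[{"translation": [-8,0,0],"angular": [0,0,0],"gripper": 220},{"translation": [-20,0,0],"angular": [0,0,0],"gripper": 220},{"translation": [-33,0,0],"angular": [0,0,0],"gripper": 220},{"translation": [-46,0,0],"angular": [0,0,0],"gripper": 220},{"translation": [-59,0,0],"angular": [0,0,0],"gripper": 220},{"translation": [-72,0,0],"angular": [0,0,0],"gripper": 220},{"translation": [-84,0,0],"angular": [0,0,0],"gripper": 220},{"translation": [-92,0,0],"angular": [0,0,0],"gripper": 220},{"translation": [-97,0,0],"angular": [0,0,0],"gripper": 220},{"translation": [-99,0,0],"angular": [0,0,0],"gripper": 220}]'

```text
clock: 11.0
tcp_pos: [0.5435, -0.1448, 0.014]
eef_rot: [-0.068, 0.998, 0.0, -0.0]
contact_force: [-4.3, -0.1, 3.4]
finger_gap: 0.0253
gripper_force: 30.4
```

drive_tool --steps '[{"translation": [-2,0,0],"angular": [0,0,0],"gripper": 220},{"translation": [-4,0,0],"angular": [0,0,0],"gripper": 220},{"translation": [-5,0,0],"angular": [0,0,0],"gripper": 220},{"translation": [-6,0,0],"angular": [0,0,0],"gripper": 220}]'

```text
clock: 11.4
tcp_pos: [0.5491, -0.1441, 0.0142]
eef_rot: [-0.067, 0.998, -0.0, -0.0]
contact_force: [-3.7, -1.1, 3.6]
finger_gap: 0.0254
gripper_force: 30.4
```

drive_tool --steps '[{"translation": [-1,0,0],"angular": [0,0,0],"gripper": 220},{"translation": [-2,0,0],"angular": [0,0,0],"gripper": 220},{"translation": [-3,0,0],"angular": [0,0,0],"gripper": 220}]'

```text
clock: 11.7
tcp_pos: [0.5522, -0.1437, 0.0142]
eef_rot: [-0.068, 0.998, 0.0, 0.0]
contact_force: [-3.4, -0.4, 3.6]
finger_gap: 0.0251
gripper_force: 30.4
```

drive_tool --steps '[{"translation": [-1,0,0],"angular": [0,0,0],"gripper": 220},{"translation": [-2,0,0],"angular": [0,0,0],"gripper": 220}]'

```text
clock: 11.9
tcp_pos: [0.5528, -0.1437, 0.0139]
eef_rot: [-0.067, 0.998, -0.0, -0.001]
contact_force: [-13.9, -3.4, 8.0]
finger_gap: 0.0252
gripper_force: 31.0
```

It meets the back stop at the expected position, with 14 N. Release and rise.

drive_tool --steps '[{"translation": [1,0,0],"angular": [0,0,0],"gripper": 0},{"translation": [1,0,0],"angular": [0,0,0],"gripper": 0},{"translation": [1,0,0],"angular": [0,0,0],"gripper": 0},{"translation": [1,0,0],"angular": [0,0,0],"gripper": 0},{"translation": [1,0,0],"angular": [0,0,0],"gripper": 0},{"translation": [1,0,-40],"angular": [0,0,0],"gripper": 0},{"translation": [1,0,-90],"angular": [0,0,0],"gripper": 0},{"translation": [1,0,-140],"angular": [0,0,0],"gripper": 0},{"translation": [1,0,-190],"angular": [0,0,0],"gripper": 0},{"translation": [1,0,-190],"angular": [0,0,0],"gripper": 0}]'

```text
clock: 12.9
tcp_pos: [0.5553, -0.1441, 0.212]
eef_rot: [-0.068, 0.998, -0.002, 0.005]
contact_force: [1.1, 1.1, -0.0]
finger_gap: 0.0852
gripper_force: 0.0
```

```bash
python3 - <<'E'
from h import *
c=snap('wrist','w5.png');h=P['h'];im=c['img'][:,:,::-1].copy()
for p in [(-30,-95,53),(-30,25,53),(-156,-48,25),(-156,-22,25),(-150,105,3),(-150,-140,3)]:
    u=proj(c,hop(*p))[0];cv2.circle(im,tuple(int(v) for v in np.clip(u,-999,999)),3,(0,0,255),1)
cv2.imwrite('pics/w5m.png',im)
print(observe()['tcp_pos'])
for yw in (0,np.pi): delta([*hop(0,138,0)[:2],.21],h[2]+yw)
E
```

```text
[ 0.55464443 -0.14389902  0.20818278]
shift [-112.3  173.6   -1.5] turn [0.003 0.007 1.571] t 12.95 q [-0.25  0.13  0.18  1.61  0.   -0.39]
shift [-112.3  173.6   -1.5] turn [-0.007  0.003 -1.571] t 12.95 q [-0.25  0.13  0.18  1.61  0.   -0.39]
```

View pics/w5m.png

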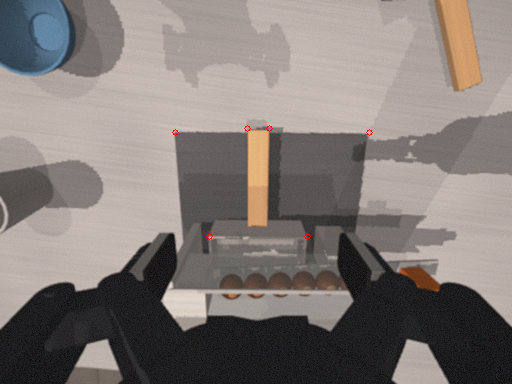

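The tin is home: handle tip at (258,129) and rim on the predicted marks, with chestnuts visible at rows 285. I'll go to the orange grip.

drive_tool --steps '[{"translation": [-22,35,-2],"angular": [0,0,-0.15],"gripper": 0},{"translation": [-44,70,-2],"angular": [0,0,-0.3],"gripper": 0},{"translation": [-66,105,-2],"angular": [0,0,-0.45],"gripper": 0},{"translation": [-88,140,-2],"angular": [0,0,-0.6],"gripper": 0},{"translation": [-112,174,-2],"angular": [0,0,-0.75],"gripper": 0},{"translation": [-112,174,-2],"angular": [0,0,-0.9],"gripper": 0},{"translation": [-112,174,-2],"angular": [0,0,-1.05],"gripper": 0},{"translation": [-112,174,-2],"angular": [0,0,-1.2],"gripper": 0},{"translation": [-112,174,-2],"angular": [0,0,-1.35],"gripper": 0},{"translation": [-112,174,-2],"angular": [0,0,-1.5],"gripper": 0}]'

```text
clock: 13.95
tcp_pos: [0.6403, 0.0441, 0.2044]
eef_rot: [0.732, -0.682, -0.001, 0.001]
contact_force: [-0.3, -0.1, -0.5]
finger_gap: 0.0855
gripper_force: 0.0
```

drive_tool --steps '[{"translation": [0,0,0],"angular": [0,0,-0.07],"gripper": 0},{"translation": [0,0,0],"angular": [0,0,-0.07],"gripper": 0},{"translation": [0,0,0],"angular": [0,0,-0.07],"gripper": 0}]'

```text
clock: 14.25
tcp_pos: [0.6404, 0.044, 0.2051]
eef_rot: [0.752, -0.659, -0.001, 0.0]
contact_force: [1.0, -0.1, -0.4]
finger_gap: 0.0856
gripper_force: 0.0
```

```bash
python3 - <<'E'
from h import *
c=snap('wrist','w6.png');h=P['h'];im=c['img'][:,:,::-1].copy()
for p in [(-7,125,121),(7,125,121),(-7,151,121),(7,151,121),(0,-64,108),(0,68,98)]:
    u=proj(c,hop(*p))[0];print(u.round());cv2.circle(im,tuple(int(v) for v in np.clip(u,-999,999)),3,(0,0,255),1)
cv2.imwrite('pics/w6m.png',im)
o=c['img'].astype(int);m=(o[...,0]>180)&(o[...,1]<140)&(o[...,2]<70);n,l,s,ce=cv2.connectedComponentsWithStats(m.astype(np.uint8));print(s[1:],ce[1:])
print(observe()['tcp_pos'],c.get('mount'))
delta([*hop(0,138,0)[:2],.089],h[2]+np.pi)
E
```

```text
[262. 177.]
[246. 177.]
[262. 206.]
[246. 206.]
[252. -87.]
[254. 108.]
[[245 183  14  26 339]] [[251.41887906 195.30088496]]
[0.64043831 0.04395755 0.20532121] [[-1.00754952e-03 -9.59301123e-01 -2.82383323e-01  7.23594306e-02]
 [ 9.99999393e-01 -8.40686426e-04 -7.12072775e-04  3.56592270e-04]
 [ 4.45696386e-04 -2.82383869e-01  9.59301387e-01 -1.42844789e-01]
 [ 0.00000000e+00  0.00000000e+00  0.00000000e+00  1.00000000e+00]]
shift [  1.   -2.1 116.3] turn [ 0.001  0.    -0.003] t 14.3 q [ 0.07  0.31  0.38  1.65 -0.   -1.63]
```

View pics/w6m.png

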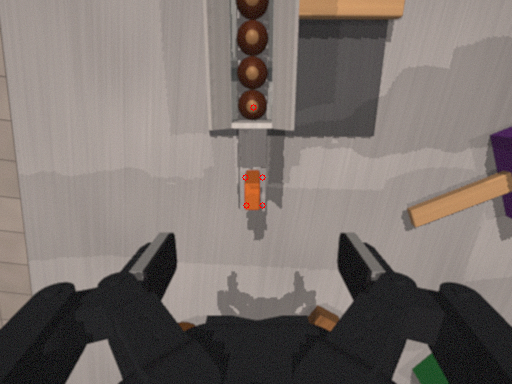

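The grip's top face is at (252,196), a few mm toward +y and +x of the prediction. I'll adjust for that, descend and close.

drive_tool --steps '[{"translation": [-2,-4,40],"angular": [0,0,0],"gripper": 0},{"translation": [-2,-4,75],"angular": [0,0,0],"gripper": 0},{"translation": [-2,-4,100],"angular": [0,0,0],"gripper": 0},{"translation": [-2,-4,112],"angular": [0,0,0],"gripper": 0},{"translation": [-2,-4,115],"angular": [0,0,0],"gripper": 0},{"translation": [-2,-4,115],"angular": [0,0,0],"gripper": 0}]' --force 20

```text
clock: 14.9
tcp_pos: [0.6446, 0.0465, 0.0918]
eef_rot: [0.753, -0.658, 0.0, -0.0]
contact_force: [0.4, 0.4, 0.9]
finger_gap: 0.0854
gripper_force: 0.0
```

drive_tool --steps '[{"translation": [0,0,0],"angular": [0,0,0],"gripper": 245},{"translation": [0,0,0],"angular": [0,0,0],"gripper": 245},{"translation": [0,0,0],"angular": [0,0,0],"gripper": 245},{"translation": [0,0,0],"angular": [0,0,0],"gripper": 245},{"translation": [0,0,0],"angular": [0,0,0],"gripper": 245},{"translation": [0,0,0],"angular": [0,0,0],"gripper": 245},{"translation": [0,0,0],"angular": [0,0,0],"gripper": 245}]'

```text
clock: 15.6
tcp_pos: [0.6444, 0.0465, 0.0914]
eef_rot: [0.753, -0.658, 0.0, -0.0]
contact_force: [-0.9, 0.0, 3.6]
finger_gap: 0.0136
gripper_force: 24.4
```

drive_tool --steps '[{"translation": [1,0,0],"angular": [0,0,0],"gripper": 245},{"translation": [2,0,0],"angular": [0,0,0],"gripper": 245},{"translation": [2,0,0],"angular": [0,0,0],"gripper": 245}]'

```text
clock: 15.9
tcp_pos: [0.6446, 0.0445, 0.0916]
eef_rot: [0.753, -0.658, 0.0, -0.0]
contact_force: [-1.5, 0.8, 4.9]
finger_gap: 0.0138
gripper_force: 24.9
```

drive_tool --steps '[{"translation": [1,0,0],"angular": [0,0,0],"gripper": 245},{"translation": [2,0,0],"angular": [0,0,0],"gripper": 245},{"translation": [3,0,0],"angular": [0,0,0],"gripper": 245},{"translation": [3,0,0],"angular": [0,0,0],"gripper": 245}]'

```text
clock: 16.3
tcp_pos: [0.645, 0.0415, 0.0917]
eef_rot: [0.753, -0.658, 0.0, -0.0]
contact_force: [-3.3, 1.4, 6.1]
finger_gap: 0.0136
gripper_force: 25.1
```

drive_tool --steps '[{"translation": [1,0,0],"angular": [0,0,0],"gripper": 245},{"translation": [2,0,0],"angular": [0,0,0],"gripper": 245},{"translation": [3,0,0],"angular": [0,0,0],"gripper": 245},{"translation": [4,0,0],"angular": [0,0,0],"gripper": 245}]'

```text
clock: 16.7
tcp_pos: [0.6455, 0.0377, 0.0921]
eef_rot: [0.753, -0.658, 0.0, -0.0]
contact_force: [-4.7, 5.8, 7.7]
finger_gap: 0.0141
gripper_force: 25.4
```

drive_tool --steps '[{"translation": [1,0,0],"angular": [0,0,0],"gripper": 245},{"translation": [2,0,0],"angular": [0,0,0],"gripper": 245},{"translation": [2,0,0],"angular": [0,0,0],"gripper": 245}]'

```text
clock: 17.0
tcp_pos: [0.6455, 0.0377, 0.0921]
eef_rot: [0.754, -0.657, -0.001, -0.001]
contact_force: [-5.0, 11.8, 9.0]
finger_gap: 0.0136
gripper_force: 25.8
```

```bash
python3 - <<'E'
from h import *
c=snap('wrist','w7.png');h=P['h']
s=snap('scene','s7.png')
for a in ('s0.png','s7.png'):
    o=load(a)['img'].astype(int);m=(o[...,0]>170)&(o[...,1]<140)&(o[...,1]>60)&(o[...,2]<70);m[:,:250]=0;m[:195]=0;m[240:]=0;m[:,300:]=0
    v,u=np.nonzero(m);print(a,m.sum(),u.mean() if m.sum() else 0,v.mean() if m.sum() else 0)
a=load('w7.png')['img'];cv2.imwrite('pics/w7c.png',cv2.resize(np.vstack([a[40:280,130:390]])[:,:,::-1],None,fx=2,fy=2))
print(proj(load('s0.png'),[hop(0,138,110),hop(0,148,110)]))
E
```

```text
s0.png 11 272.72727272727275 215.54545454545453
s7.png 0 0 0
[[271.12335317 217.15739733]
 [274.12964092 216.56354131]]
```

View pics/w7c.png

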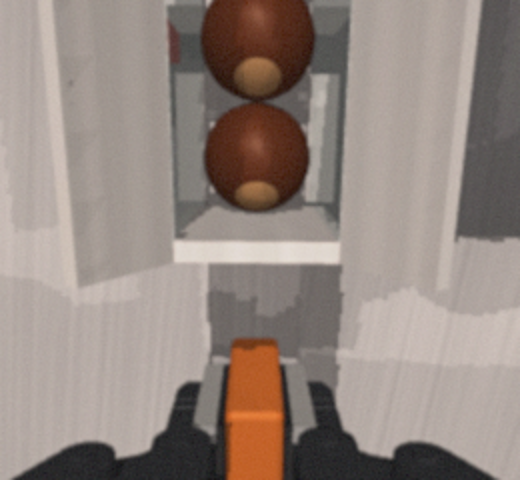

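The end stop is confirmed: the position no longer changes while the force doubles. So the gate had started a little open and is now at zero. The commanded pose is about 2 mm past the stop, so I'll open 93 mm from zero, sinking 7.4 mm.

drive_tool --steps '[{"translation": [-6,0,0.3],"angular": [0,0,0],"gripper": 245},{"translation": [-16,0,1.1],"angular": [0,0,0],"gripper": 245},{"translation": [-27,0,2],"angular": [0,0,0],"gripper": 245},{"translation": [-38,0,2.9],"angular": [0,0,0],"gripper": 245},{"translation": [-50,0,3.8],"angular": [0,0,0],"gripper": 245},{"translation": [-62,0,4.8],"angular": [0,0,0],"gripper": 245},{"translation": [-73,0,5.7],"angular": [0,0,0],"gripper": 245},{"translation": [-83,0,6.5],"angular": [0,0,0],"gripper": 245},{"translation": [-91,0,7.1],"angular": [0,0,0],"gripper": 245},{"translation": [-94,0,7.4],"angular": [0,0,0],"gripper": 245}]'

```text
clock: 18.1
tcp_pos: [0.6338, 0.1291, 0.0847]
eef_rot: [0.753, -0.658, 0.001, -0.001]
contact_force: [-0.5, -1.3, 7.3]
finger_gap: 0.0134
gripper_force: 25.3
```

drive_tool --steps '[{"translation": [0,0,0],"angular": [0,0,0],"gripper": 245},{"translation": [0,0,0],"angular": [0,0,0],"gripper": 245},{"translation": [0,0,0],"angular": [0,0,0],"gripper": 245}]'

```text
clock: 18.4
tcp_pos: [0.6337, 0.129, 0.0847]
eef_rot: [0.753, -0.658, 0.0, -0.001]
contact_force: [-1.0, 2.6, 7.0]
finger_gap: 0.0138
gripper_force: 25.2
```

```bash
python3 - <<'E'
from h import *
o=observe();p=o['tcp_pos'];print(p,o['contact_force'],np.hypot(p[0]-.6455,p[1]-.0377))
def nuts(f,win):
    im=load(f)['img'];hsv=cv2.cvtColor(im,cv2.COLOR_RGB2HSV)
    m=((hsv[...,0]<18)&(hsv[...,1]>90)&(hsv[...,2]<150)).astype(np.uint8);k=np.zeros_like(m);k[win[1]:win[3],win[0]:win[2]]=1
    n,l,s,c=cv2.connectedComponentsWithStats(m*k);return [(tuple(c[i].round(1)),int(s[i,4])) for i in range(1,n) if s[i,4]>4]
c=snap('top','t8.png');snap('wrist','w8.png')
w=(262,130,332,165)
print('t0',nuts('t0.png',w));print('t8',nuts('t8.png',w))
print('pred nuts in top',[proj(c,hop(0,y,z))[0].round(0) for y,z in ((-64,108),(-37,106),(-11,104),(15,102),(42,100),(68,98))])
cw=load('w8.png');print('w',nuts('w8.png',(150,0,350,230)));print([proj(cw,hop(0,y,z))[0].round(0) for y,z in ((-11,104),(15,102),(42,100),(68,98))])
E
```

```text
[0.63373546 0.12903795 0.08466   ] [-0.9592581   2.60438737  6.98210194] 0.09209248389641309
t0 [((np.float64(292.3), np.float64(142.1)), 302)]
t8 [((np.float64(303.0), np.float64(137.0)), 7), ((np.float64(312.0), np.float64(136.0)), 7), ((np.float64(278.8), np.float64(144.6)), 108), ((np.float64(311.5), np.float64(149.3)), 6), ((np.float64(304.1), np.float64(150.3)), 7), ((np.float64(300.6), np.float64(160.6)), 64)]
pred nuts in top [array([310., 141.]), array([302., 142.]), array([294., 143.]), array([286., 144.]), array([278., 146.]), array([270., 147.])]
w [((np.float64(267.7), np.float64(219.2)), 57), ((np.float64(245.3), np.float64(221.2)), 43)]
[array([ 265., -535.]), array([ 264., -371.]), array([ 264., -237.]), array([ 263., -132.])]
```

```bash
python3 - <<'E'
from h import *
for f in ('t0.png','t8.png'):
    hsv=cv2.cvtColor(load(f)['img'],cv2.COLOR_RGB2HSV)[136:152,262:325]
    m=((hsv[...,0]<18)&(hsv[...,1]>90)&(hsv[...,2]<150));print(f,*m.sum(0))
f=load('s0.png');g=snap('scene','s9.png')
for n,y,z in ((0,-64,108),(1,-37,106),(2,-11,104),(3,15,102),(4,42,100),(5,68,98)):
    u=proj(g,hop(0,y,z))[0].round().astype(int)
    print(n,u,[i['img'][u[1]-1:u[1]+2,u[0]-1:u[0]+2].mean((0,1)).round() for i in (f,g)])
E
```

```text
t0.png 0 0 0 0 0 0 2 5 5 5 5 4 3 3 4 5 8 8 9 9 7 6 5 7 7 8 8 6 6 7 8 8 8 8 7 4 6 7 9 7 8 8 7 6 4 8 9 9 7 8 7 4 2 1 0 0 0 0 0 0 0 0 0
t8.png 0 0 0 0 0 0 3 5 5 5 5 5 2 3 4 5 8 8 8 7 3 3 4 6 7 6 6 4 0 0 0 1 1 2 1 2 0 2 1 1 2 2 3 3 2 0 0 1 2 3 3 2 1 1 0 0 0 0 0 0 0 0 0
0 [209 230] [array([111.,  96.,  87.]), array([118., 115., 110.])]
1 [217 229] [array([102.,  86.,  76.]), array([138., 126., 110.])]
2 [226 227] [array([105.,  88.,  79.]), array([113., 111., 106.])]
3 [234 226] [array([103.,  87.,  76.]), array([103.,  86.,  76.])]
4 [242 225] [array([97., 79., 67.]), array([96., 79., 68.])]
5 [250 224] [array([94., 77., 65.]), array([94., 76., 66.])]
```

Three chestnuts remain in the trough (numbers 4 to 6 unchanged) and three have dropped. Now shut the gate.

drive_tool --steps '[{"translation": [5,0,-0.4],"angular": [0,0,0],"gripper": 245},{"translation": [14,0,-1.1],"angular": [0,0,0],"gripper": 245},{"translation": [24,0,-1.9],"angular": [0,0,0],"gripper": 245},{"translation": [34,0,-2.7],"angular": [0,0,0],"gripper": 245},{"translation": [44,0,-3.5],"angular": [0,0,0],"gripper": 245},{"translation": [54,0,-4.3],"angular": [0,0,0],"gripper": 245},{"translation": [64,0,-5.1],"angular": [0,0,0],"gripper": 245},{"translation": [74,0,-5.9],"angular": [0,0,0],"gripper": 245},{"translation": [82,0,-6.6],"angular": [0,0,0],"gripper": 245},{"translation": [88,0,-7],"angular": [0,0,0],"gripper": 245}]'

```text
clock: 19.55
tcp_pos: [0.6451, 0.0412, 0.0917]
eef_rot: [0.753, -0.658, 0.0, -0.0]
contact_force: [-3.5, 2.6, 9.2]
finger_gap: 0.0139
gripper_force: 25.5
```

drive_tool --steps '[{"translation": [2,0,-0.2],"angular": [0,0,0],"gripper": 245},{"translation": [4,0,-0.4],"angular": [0,0,0],"gripper": 245},{"translation": [5,0,-0.5],"angular": [0,0,0],"gripper": 245},{"translation": [6,0,-0.5],"angular": [0,0,0],"gripper": 245},{"translation": [6,0,-0.5],"angular": [0,0,0],"gripper": 245}]'

```text
clock: 20.05
tcp_pos: [0.6455, 0.0377, 0.0921]
eef_rot: [0.754, -0.657, -0.001, -0.001]
contact_force: [-5.2, 12.0, 8.0]
finger_gap: 0.0138
gripper_force: 25.7
```

Back at the same stop position with the same force, so the gate is shut. I'll relax the push, open the fingers and rise clear.

drive_tool --steps '[{"translation": [-2,0,0],"angular": [0,0,0],"gripper": 245},{"translation": [-2,0,0],"angular": [0,0,0],"gripper": 0},{"translation": [-2,0,0],"angular": [0,0,0],"gripper": 0},{"translation": [-2,0,0],"angular": [0,0,0],"gripper": 0},{"translation": [-2,0,0],"angular": [0,0,0],"gripper": 0},{"translation": [-2,0,0],"angular": [0,0,0],"gripper": 0},{"translation": [-2,0,0],"angular": [0,0,0],"gripper": 0},{"translation": [-2,0,-40],"angular": [0,0,0],"gripper": 0},{"translation": [-2,0,-80],"angular": [0,0,0],"gripper": 0},{"translation": [-2,0,-113],"angular": [0,0,0],"gripper": 0}]'

```text
clock: 21.05
tcp_pos: [0.6455, 0.0375, 0.2064]
eef_rot: [0.753, -0.658, 0.0, -0.0]
contact_force: [0.9, 0.1, 0.0]
finger_gap: 0.0852
gripper_force: 0.0
```

drive_tool --steps '[{"translation": [0,0,0],"angular": [0,0,0],"gripper": 0},{"translation": [0,0,0],"angular": [0,0,0],"gripper": 0},{"translation": [0,0,0],"angular": [0,0,0],"gripper": 0}]'

```text
clock: 21.35
tcp_pos: [0.6452, 0.0375, 0.2029]
eef_rot: [0.753, -0.658, -0.001, 0.001]
contact_force: [-0.4, 0.0, -0.6]
finger_gap: 0.0855
gripper_force: 0.0
```

```bash
python3 - <<'E'
from h import *
p=observe();print(p['tcp_pos'],p['contact_force'])
c=snap('wrist','w9.png');a=snap('top','t9.png')
o=c['img'].astype(int);m=(o[...,0]>180)&(o[...,1]<140)&(o[...,2]<70);n,l,s,ce=cv2.connectedComponentsWithStats(m.astype(np.uint8));
for i in range(1,n):
  if s[i,4]>50:
    q=at_z(c,ce[i],.121);q0=at_z(load('w6.png'),(251.4,195.3),.121);print(ce[i],q,q0,'moved',np.linalg.norm(q-q0))
hsv=cv2.cvtColor(a['img'],cv2.COLOR_RGB2HSV)[136:152,262:325]
print(*((hsv[...,0]<18)&(hsv[...,1]>90)&(hsv[...,2]<150)).sum(0))
E
```

```text
[0.64521014 0.03753138 0.20291013] [-0.38512915  0.02116017 -0.57220535]
[256.40220386 195.25619835] [0.64500091 0.03899364 0.121     ] [0.64442941 0.04677496 0.121     ] moved 0.007802279210031191
0 0 0 0 0 0 0 0 0 0 0 0 0 0 4 5 8 8 8 6 4 4 5 6 6 6 5 4 0 0 1 1 1 2 1 2 2 1 0 1 1 2 3 2 1 0 0 0 3 3 2 2 1 0 0 0 0 0 0 0 0 0 0
```

```bash
python3 - <<'E'
from h import *
c=load('w9.png');c6=load('w6.png')
for n,y,z in ((2,-11,104),(3,15,102),(4,42,100),(5,68,98)):
  for k in (c6,c):
    u=proj(k,hop(0,y-4,z))[0].round().astype(int)
    print(n,u,k['img'][max(u[1]-4,0):u[1]+5,u[0]-5:u[0]+6].mean((0,1)).round() if u[1]>0 else '-')
E
```

```text
2 [253  -4] -
2 [258   5] [154. 145. 141.]
3 [253  34] [145. 102.  67.]
3 [258  43] [94. 51. 34.]
4 [253  71] [143. 100.  66.]
4 [258  79] [92. 50. 34.]
5 [254 103] [132.  90.  59.]
5 [258 111] [92. 50. 33.]
```

The wrist view confirms that chestnuts 4 to 6 are still in the trough and the gate is shut. Handing in.

```bash
python3 -c "
from cell import *
print(job_done())"
```

```text
the job is handed in; nothing more can be done
None
```

The job is handed in at about 21 s: the tin is home against the back stop, three chestnuts dropped under the hopper and three are still in it, and the gate is shut; I inferred that they landed in the tin and did not look inside it, and no verdict was returned.

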